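# Present a ball sample to the inspection camera in its hanging tray

### The arm

A 6-joint arm with a two-finger parallel gripper is mounted at the origin on a cart in front of the work surface, level with it; the furniture and walls round the work are solid. World frame = base frame: x ahead of the robot, y to its left, z up, the work surface at z = 0. Lengths are in m, angles in rad, forces in N, time in s.
With the tool pointing down it reaches from about 0.35 to 0.975 m from the base axis. Payload 4.9 kg.
Tool frame: the origin (TCP) lies between the finger pads; the fingertips stand 22 mm ahead of it and the grasp point (between the pads) lies 3 mm ahead of it; z points along the fingers, y is the line along which they close (so a half turn about z gives the same grasp; the last joint's range is limited). The gripper opens to 85 mm and grips with 20 to 120 N. Pads are 22 mm wide; open, the fingers measure 114 mm over their backs; the gripper's body (76 mm by 85 mm) begins 54 mm behind the grasp point. The pads swing forward as they close: fully open they stand 13 mm farther back than shut.
Start: joints at [-1.29, 0.053, 1.613, -0, 1.476, -0.119], TCP at [0.243, -0.576, 0.253] pointing down, gripper open.
Joint ranges: [-3.01, 3.01], [-1.01, 2.22], [0.06, 2.58], [-1.02, 4.17], [0.09, 2.62], [-3.14, 3.14]. Speed limits (rad/s): [2.57, 2.57, 3.14, 3.14, 3.14, 3.14].

### API

Orientations are given as a unit quaternion [w, x, y, z].
In Python, from plant import state, grab_frame, get_calibration, job_done, recognise, regions_of gives the robot as it stands.
- The arm moves only by the tool apply_moves, never from a script. Its argument "targets" is a list of rows, each an object with "translation": the shift along the tool's x, y, z normalised to -1 to 1, where 1 is 100 mm, a list of three; "twist": the turn about the tool's z normalised to -1 to 1, where 1 is 0.1 rad; "hand": the opening, from 0 (shut) to 1 (fully open). A call has 1 to 8 rows; each row shifts and turns the commanded pose from where the row before left it, along the tool's axes as they then stand; what a row does not reach is not made up. A row lasts 1/10 s, in which the tool goes at most 50 mm and 8.59 degrees, less where a joint would pass 70% of its speed; a pose out of reach is approached as far as the arm can. A call with a number of a shift or a turn outside -1 to 1 is refused whole. A call with a gripper value outside its range is refused whole. The fingers move at their own pace and stop on an object; the grip force is fixed at half the most. Time passes only in rows, so rows that do not move let the fingers close. It gives the time, the measured TCP pose, the force, the opening and the grip force at its end, in the units of the state.
- state(): the state, without advancing time (a new reading comes with each control period).
- grab_frame(name): name is "scene" or "side" or "wrist"; returns the picture (400x640x3 uint8, red, green, blue); there is no depth.
- get_calibration(name): a dict with "camera_matrix" (3x3 intrinsics, pixels), "pose" (4x4, takes a point from camera to world coordinates). Camera axes: x right, y up, looking along -z (the intrinsics and any distortion apply to the point x, -y, -z); pixel columns grow to the right and rows downward; lengths in m; the calibration is good to about 2 mm. A picture is of the moment at which its call begins: read the wrist's pose just before it. get_calibration takes no time and is no camera call; for the wrist camera it gives the pose at the moment of the call.
- job_done(): hands the job in; it is judged then, once.
Trained networks look in the newest picture that a camera, given by its name, has taken for a name from the list of things; names that differ only in an ending like _2 or _b are one class to them, and where a whole thing is asked for, a point or a joint stands for the part that bears it (a point fixed in the world has none). Each returns a list of dicts, best first, with "score" (0 to 1); they miss things now and then, are a little off and sometimes report something else, mostly with a low value. They report only what shows in the picture. A call takes as long as a camera call. They do not tell look-alikes from the thing itself.
- recognise(camera, query): "point" ([x, y, z] in m, in world coordinates, good to about 4 mm: the middle of the surface that is visible of it).
- regions_of(camera, query): "pixels" (400x640 bool, what is visible of it).
The state is a dict: "time": time; "joint_pos": joint angles; "joint_vel": joint speeds; "joint_efforts": joint torques, N m; "tool_pos": TCP position; "tool_rot": TCP orientation; "contact_force": force on the tool from outside, world axes, zero at the start; "ft_torque": the same for the moment, N m; "gripper_width": opening from 0.0 (shut) to 1.0 (fully open); "grasp_force": force on a finger pad.
Only numpy, scipy, OpenCV 4.12 (cv2) and the standard library are available. Lean on these libraries where they do the work, as an engineer would, in place of code of your own. Each camera call takes 0.05 s, during which the arm holds its last target. There are 200 camera calls.

### The job

A small white-rimmed sample tray with a loose orange ball in its pocket hangs by its steel bar from a double-hook stand. Lift it by its blue tab up and off the hooks, carry it without tipping it so the ball stays in its pocket, and finish holding it level and still, centred over the round window of the grey inspection camera with the tray's underside about 5 cm above the glass. Do not set the tray down or let it go, end while holding it, and leave the things standing around alone.

Things in the scene. Friction and masses are not known exactly. Their poses are not given: they have to be found in the camera images.
- tray: Loose tray, white rim, clear floor: 106 x 106 x 12 mm, floor 3 mm, 0.13 to 0.22 kg. Origin: centre of its underside. A steel arch (8 mm bar) stands on it: legs at y = -52 and +52 mm, top bar along y with its axis 95 mm up. A blue tab stands on the bar's middle, 12 mm thick along x, 40 mm wide along y, top 163 mm above the underside. It hangs free to swing about the bar; its weight lies below.
- tray_grip (a point): Place to grip the blue tab: on its centre plane, 141 mm above the tray's underside, 46 mm above the bar's axis and 22 mm below the tab's top; axes as the tray's (fingers close along x on the 12 mm thickness). Hook tips reach up to 37 mm below this point.
- tray_bar (a point): Middle of the steel bar's axis, 95 mm above the tray's underside; axes as the tray's.
- tray_pocket (a point): Where the ball's centre rests: 17 mm above the tray's underside, in the middle. The pocket is a low blue ring on the tray's floor, 21 mm inside diameter, 3.5 mm high; the ball has about 2.5 mm of play in it and rolls out over the ring at about 38 degrees of tilt, or less if jerked.
- ball_center (a point): Centre of the loose orange ball, 28 mm diameter, about 0.05 kg.
- hook_stand: Heavy fixed stand; origin at the worktop under the hung bar's middle, z up. Grey base 150 x 116 mm (x from -53 to +97 mm), aluminium upright 60 mm wide at x = +72 to +84 mm, its top 161 mm high. Two steel hooks 6 mm thick, at y = -18 and +18 mm, run from the upright towards -x and turn up at their tips.
- hooks (a point): Between the two hooks, on the hung bar's axis, 150 mm above the worktop; axes as the stand's. The upturned tips end at x = -19 mm and 9 mm above this point; so the bar (radius 4 mm) must rise at least 15 mm, then move out towards -x by at least 30 mm, before it may go sideways.
- camera_box: Fixed grey inspection camera that looks upward, 136 x 116 x 40 mm; origin at the centre of its underside.
- window (a point): Centre of the round window (84 mm across) on the camera's top, 40 mm above the worktop.
- stain_bottle: Bystander: brown bottle with a blue cap, 38 mm diameter, 70 mm high; origin at its underside.
- specimen_cup: Bystander: cup with a yellow lid, 66 mm diameter, 70 mm high; origin at its underside.
- petri_dish: Bystander: petri dish, 62 mm diameter, 16 mm high; origin at its underside.
Mind the look-alikes: they are no part of the job. What is shaped like the tray but purple is not meant.

How it is judged:
By the outcome, as a careful person would: the job done as asked, in the order asked, and still so for the second after the job is handed in, while the arm keeps its last pose, push and grip.
It also fails if it takes over 45 s, if anything falls off the work surface, if the arm or the gripper's body presses on something with over 40 N, if the wrist force passes 120 N, or if a joint passes its speed limit or range.

## Working session

There is one attempt and no reset: what is moved stays moved. The work goes in short steps, Python scripts to look and compute and a tool call to move; the robot and the scene stay as the last step left them, time stands still between calls to the robot, and variables do not carry over. Pictures are saved under pics/ and viewed, at most 10 in all, crops included, and the job is handed in when it is done.

Besides the shell and the picture viewer there is one more tool, called after "Emit:" as a command line: name --argument value ..., lists and objects as JSON in quotes. apply_moves: Moves the arm, as the interface text tells. Its arguments: {"type":"object","properties":{"targets":{"type":"array"}},"required":["targets"]}

```bash
mkdir -p pics; python3 - <<'E'
from plant import *
import cv2,numpy as np
s=state();print({k:np.round(s[k],3) for k in('time','tool_pos','tool_rot','gripper_width','contact_force')})
ims=[]
for c in('scene','side'):
    im=grab_frame(c);cv2.imwrite(f'pics/{c}0.png',im[...,::-1])
    for q in('tray','tray_grip','tray_bar','ball_center','hook_stand','hooks','camera_box','window','stain_bottle','specimen_cup','petri_dish'):
        try: print(c,q,[(np.round(d['point'],3).tolist(),round(d['score'],2)) for d in recognise(c,q)[:3]])
        except Exception as e: print(c,q,e)
    C=get_calibration(c);print(np.round(C['pose'],3).tolist(),np.round(C['camera_matrix'],1).tolist(),C.keys())
E
```

```text
{'time': np.float64(0.0), 'tool_pos': array([ 0.243, -0.575,  0.252]), 'tool_rot': array([-0.001,  0.98 ,  0.199, -0.   ]), 'gripper_width': np.float64(0.999), 'contact_force': array([-0.154,  0.929, -0.374])}
scene tray [([0.547, 0.64, 0.002], 0.93), ([0.47, 0.213, 0.061], 0.65), ([0.501, -0.041, 0.041], 0.51)]
scene tray_grip [([0.473, 0.213, 0.059], 0.9), ([0.549, 0.639, 0.003], 0.87), ([0.41, -0.316, 0.014], 0.48)]
scene tray_bar [([0.549, 0.634, -0.0], 0.84), ([0.471, 0.213, 0.062], 0.83)]
scene ball_center [([0.473, 0.218, 0.078], 0.56)]
scene hook_stand [([0.532, 0.232, 0.013], 0.68)]
scene hooks [([0.531, 0.233, 0.006], 0.95), ([0.476, 0.215, 0.078], 0.6), ([0.661, 0.087, 0.055], 0.25)]
scene camera_box [([0.494, -0.038, 0.037], 0.63)]
scene window [([0.503, -0.042, 0.038], 0.9), ([0.533, 0.235, 0.004], 0.33)]
scene stain_bottle [([0.474, 0.21, 0.058], 0.28)]
scene specimen_cup [([0.455, 0.479, 0.067], 0.91)]
scene petri_dish [([0.409, -0.319, 0.016], 0.5)]
[[-0.777, 0.38, -0.501, -0.214], [-0.629, -0.451, 0.634, 1.098], [0.015, 0.808, 0.589, 1.046], [0.0, 0.0, 0.0, 1.0]] [[4
[... 215 characters left out ...]
 tray_bar [([0.503, -0.078, 0.04], 0.67), ([0.553, 0.632, 0.008], 0.58), ([0.479, 0.199, 0.061], 0.56)]
side ball_center []
side hook_stand [([0.532, 0.181, 0.016], 0.67)]
side hooks [([0.53, 0.184, 0.016], 0.76)]
side camera_box [([0.503, -0.08, 0.038], 0.73)]
side window [([0.505, -0.082, 0.037], 0.91), ([0.481, 0.199, 0.062], 0.53)]
side stain_bottle []
side specimen_cup [([0.473, 0.449, 0.06], 0.76), ([0.477, 0.199, 0.057], 0.18)]
side petri_dish [([0.404, -0.33, 0.017], 0.92)]
[[0.982, 0.124, -0.14, 0.321], [-0.187, 0.615, -0.766, -1.026], [-0.009, 0.779, 0.627, 1.087], [0.0, 0.0, 0.0, 1.0]] [[454.2, 0.0, 325.0], [0.0, 454.2, 201.0], [0.0, 0.0, 1.0]] dict_keys(['camera_matrix', 'pose'])
```

View pics/scene0.png

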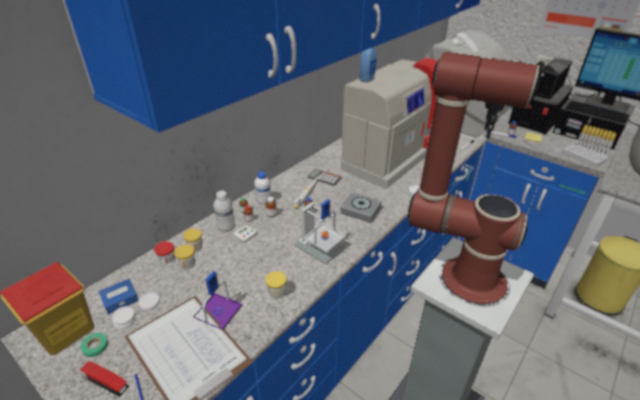

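View pics/side0.png

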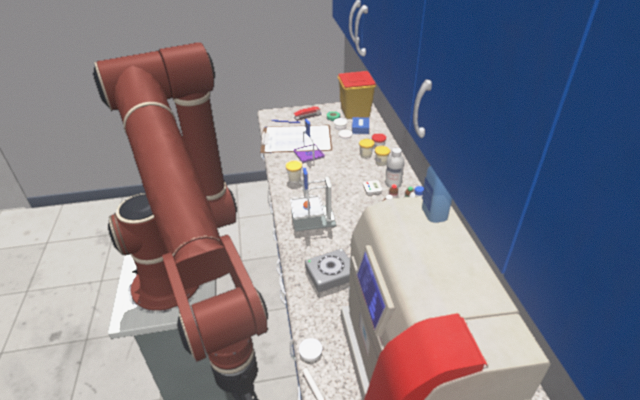

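The scene picture shows the wanted tray at about (327,237), the purple decoy at (218,310) and the camera at (361,206). In the side picture the tray is at (307,205), with the upright to its right (+x), and the camera is at (328,268). The two views disagree by up to 4 cm on y, so I'll check that with my own rays.

```bash
cat > h.py <<'E'
import numpy as np,cv2
from plant import *
def ray(C,p):
    K=C['camera_matrix'];T=C['pose'];p=np.atleast_2d(p)
    d=np.c_[(p[:,0]-K[0,2])/K[0,0],-(p[:,1]-K[1,2])/K[1,1],-np.ones(len(p))]
    return T[:3,3],d@T[:3,:3].T
def onz(C,p,z):
    o,d=ray(C,p);return o+d*((z-o[2])/d[:,2])[:,None]
def proj(C,P):
    K=C['camera_matrix'];T=C['pose'];q=(np.atleast_2d(P)-T[:3,3])@T[:3,:3]
    return np.c_[K[0,0]*q[:,0]/-q[:,2]+K[0,2],K[1,1]*q[:,1]/q[:,2]+K[1,2]]
def tri(C1,p1,C2,p2):
    o1,d1=ray(C1,p1);o2,d2=ray(C2,p2);d1=d1[0]/np.linalg.norm(d1);d2=d2[0]/np.linalg.norm(d2)
    s=np.linalg.lstsq(np.c_[d1,-d2],o2-o1,rcond=None)[0]
    a=o1+s[0]*d1;b=o2+s[1]*d2;return (a+b)/2,np.linalg.norm(a-b)
E
python3 - <<'E'
from h import *
cal={}
for c in('scene','side'):
    im=grab_frame(c);C=get_calibration(c);cal[c]=C
    for q in('window','camera_box','tray','hook_stand','petri_dish'):
        for d in regions_of(c,q)[:2]:
            ys,xs=np.nonzero(d['pixels']);print(c,q,round(d['score'],2),len(xs),xs.mean().round(1),ys.mean().round(1),xs.min(),xs.max(),ys.min(),ys.max(),np.round(onz(C,[xs.mean(),ys.mean()],.04),3))
    u,v=(290,180) if c=='scene' else (285,155)
    cv2.imwrite(f'pics/{c}1.png',cv2.resize(im[v:v+130,u:u+100,::-1] if c=='side' else im[v:v+90,u:u+100,::-1],None,fx=4.5,fy=4.5,interpolation=cv2.INTER_CUBIC))
a=cv2.imread('pics/scene1.png');b=cv2.imread('pics/side1.png')
b=cv2.copyMakeBorder(b[:],0,0,0,0,0);a=cv2.copyMakeBorder(a,0,b.shape[0]-a.shape[0],0,0,0)
m=np.hstack([a,b]);cv2.imwrite('pics/both.png',cv2.resize(m,(800,int(m.shape[0]*800/m.shape[1]))));print(m.shape)
E
```

```text
scene window 0.66 777 361.0 207.2 342 380 194 221 [[ 0.496 -0.043  0.04 ]]
scene camera_box 0.67 780 360.7 207.7 341 381 194 222 [[ 0.495 -0.04   0.04 ]]
scene tray 0.81 848 324.8 230.8 304 345 199 251 [[0.516 0.162 0.04 ]]
scene tray 0.68 1455 216.8 304.9 193 241 271 330 [[0.549 0.641 0.04 ]]
scene hook_stand 0.71 803 315.0 238.0 296 344 204 263 [[0.518 0.217 0.04 ]]
scene petri_dish 0.56 50 413.0 189.8 409 417 186 194 [[ 0.397 -0.287  0.04 ]]
side window 0.68 1407 328.8 269.0 304 350 248 290 [[ 0.504 -0.079  0.04 ]]
side camera_box 0.98 1388 328.6 269.2 305 349 249 291 [[ 0.503 -0.079  0.04 ]]
side camera_box 0.49 295 294.3 170.3 286 302 160 181 [[0.471 0.472 0.04 ]]
side tray 0.78 513 309.2 147.3 294 324 120 162 [[0.558 0.631 0.04 ]]
side tray 0.77 673 306.9 202.7 291 323 168 218 [[0.488 0.257 0.04 ]]
side hook_stand 0.6 804 318.4 212.4 294 336 178 230 [[0.52  0.195 0.04 ]]
side petri_dish 0.84 420 310.4 348.5 300 321 337 360 [[ 0.403 -0.344  0.04 ]]
side petri_dish 0.41 1400 328.7 269.1 304 349 249 290 [[ 0.504 -0.079  0.04 ]]
(585, 900, 3)
```

View pics/both.png

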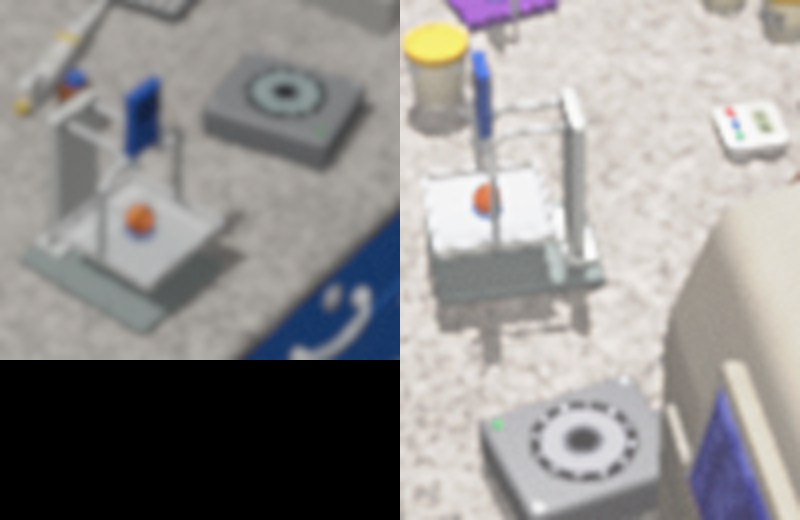

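The crops show the tab, ball and upright clearly, with the tray's axes nearly aligned with the world. Window centre is at scene (361.5,202.8) and side (330.5,265). I'll triangulate the features by hand.

```bash
python3 - <<'E'
from h import *
A,B=get_calibration('scene'),get_calibration('side')
for n,p,q in[('window',(361.5,202.8),(330.5,265)),('tabtop',(325.5,201.2),(305.2,168.8)),('tabbot',(323.8,218.8),(306,189.2)),('upr_left',(303,209.5),(326.5,178.2)),('upr_right',(313.8,203.8),(328.7,185.5)),('ball',(324.8,234.2),(306.2,205))]:
    P,e=tri(A,p,B,q);print(n,P.round(3),e.round(4))
print(onz(A,(361.5,202.8),.04),onz(B,(330.5,265),.04))
c=np.array([(425,178),(543,168),(553,240),(432,250)],float);c=np.c_[(c[:,0]-400)/4+285,c[:,1]/4+155]
print(onz(B,c,.067).round(3))
R=np.array([(52,188),(0,0)])
from scipy.spatial.transform import Rotation as S
s=state();print(S.from_quat(np.roll(s['tool_rot'],-1)).as_matrix().round(3))
W=get_calibration('wrist');print(W['pose'].round(3),W['camera_matrix'].round(0))
E
```

```text
window [ 0.511 -0.066  0.043] 0.0024
tabtop [0.48  0.211 0.222] 0.0046
tabbot [0.483 0.209 0.141] 0.004
upr_left [0.558 0.233 0.159] 0.0015
upr_right [0.554 0.184 0.161] 0.0055
ball [0.48  0.207 0.072] 0.0018
[[ 0.51132222 -0.06909009  0.04      ]] [[ 0.51244911 -0.06319684  0.04      ]]
[[0.432 0.254 0.067]
 [0.539 0.247 0.067]
 [0.529 0.146 0.067]
 [0.425 0.154 0.067]]
[[ 0.921  0.389 -0.   ]
 [ 0.389 -0.921  0.   ]
 [-0.    -0.    -1.   ]]
[[ 0.391  0.884  0.256  0.308]
 [-0.921  0.375  0.108 -0.549]
 [-0.    -0.278  0.961  0.374]
 [ 0.     0.     0.     1.   ]] [[349.   0. 324.]
 [  0. 349. 196.]
 [  0.   0.   1.]]
```

Everything agrees: tab at (0.481,0.210) with its top at 0.22, stand yaw about -4.5°, window at (0.511,-0.066). First I rise and twist (total about -1.09 rad).

Emit:
apply_moves --targets '[{"translation":[0,0,-0.15],"twist":-1,"hand":1},{"translation":[0,0,-0.15],"twist":-1,"hand":1},{"translation":[0,0,-0.15],"twist":-1,"hand":1},{"translation":[0,0,-0.15],"twist":-1,"hand":1},{"translation":[0,0,-0.15],"twist":-1,"hand":1},{"translation":[0,0,-0.15],"twist":-1,"hand":1},{"translation":[0,0,-0.15],"twist":-1,"hand":1},{"translation":[0,0,-0.15],"twist":-1,"hand":1}]'

```text
time: 2.6
tool_pos: [0.2433, -0.5757, 0.3739]
tool_rot: [0.0, 0.824, 0.566, -0.0]
contact_force: [-0.0, -0.1, -0.6]
gripper_width: 0.998
grasp_force: 0.0
```

Emit:
apply_moves --targets '[{"translation":[0,0,0],"twist":-1,"hand":1},{"translation":[0,0,0],"twist":-1,"hand":1},{"translation":[0,0,0],"twist":-0.9,"hand":1},{"translation":[0,0,0],"twist":0,"hand":1}]'

```text
time: 3.0
tool_pos: [0.2433, -0.5757, 0.3733]
tool_rot: [-0.0, 0.735, 0.678, 0.0]
contact_force: [0.4, -0.5, -0.2]
gripper_width: 1.004
grasp_force: 0.0
```

Emit:
apply_moves --targets '[{"translation":[0.4,0.2,0],"twist":0,"hand":1},{"translation":[0.45,0.2,0],"twist":0,"hand":1},{"translation":[0.45,0.2,0],"twist":0,"hand":1},{"translation":[0.45,0.2,0],"twist":0,"hand":1},{"translation":[0.45,0.2,0],"twist":0,"hand":1},{"translation":[0.45,0.2,0],"twist":0,"hand":1},{"translation":[0.45,0.2,0],"twist":0,"hand":1},{"translation":[0.4,0.2,0],"twist":0,"hand":1}]'

```text
time: 3.8
tool_pos: [0.4316, -0.2377, 0.3736]
tool_rot: [0.0, 0.736, 0.677, 0.0]
contact_force: [-0.3, 0.2, -0.3]
gripper_width: 1.0
grasp_force: 0.0
```

Emit:
apply_moves --targets '[{"translation":[0.4,0,0],"twist":0,"hand":1},{"translation":[0.3,0,0],"twist":0,"hand":1},{"translation":[0,0,0],"twist":0,"hand":1}]'

```text
time: 4.1
tool_pos: [0.4371, -0.1672, 0.3738]
tool_rot: [0.0, 0.734, 0.679, 0.001]
contact_force: [1.0, -0.5, 0.3]
gripper_width: 1.002
grasp_force: 0.0
```

```bash
python3 - <<'E'
from h import *
C=get_calibration('wrist');s=state();im=grab_frame('wrist');cv2.imwrite('pics/w1.png',im[...,::-1])
print(s['tool_pos'],C['pose'].round(3).tolist())
print('expect',proj(C,[[.511,-.066,.04],[.481,.21,.218],[.478,.215,.15]]).round(0).tolist())
E
```

```text
[ 0.43706322 -0.16717795  0.37381385] [[0.997, 0.074, 0.021, 0.442], [-0.076, 0.958, 0.276, -0.098], [0.0, -0.277, 0.961, 0.495], [0.0, 0.0, 0.0, 1.0]]
expect [[378.0, 64.0], [353.0, -528.0], [341.0, -372.0]]
```

View pics/w1.png

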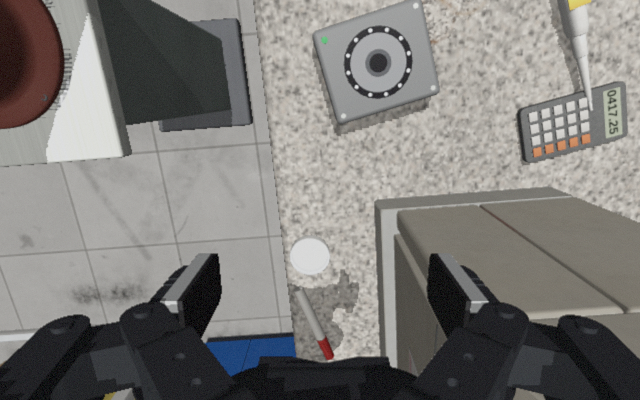

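The window centre is seen at (379,62), against an expected (378,64), so it is confirmed at about (0.512,-0.064). Next stop is a look at the tab.

Emit:
apply_moves --targets '[{"translation":[0.4,0.02,0],"twist":0,"hand":1},{"translation":[0.45,0.02,0],"twist":0,"hand":1},{"translation":[0.45,0.02,0],"twist":0,"hand":1},{"translation":[0.45,0.02,0],"twist":0,"hand":1},{"translation":[0.45,0.02,0],"twist":0,"hand":1},{"translation":[0.4,0.02,0],"twist":0,"hand":1},{"translation":[0.25,0.02,0],"twist":0,"hand":1},{"translation":[0,0,0],"twist":0,"hand":1}]'

```text
time: 4.95
tool_pos: [0.4742, 0.1143, 0.373]
tool_rot: [-0.0, 0.735, 0.678, -0.0]
contact_force: [0.2, -0.4, 0.5]
gripper_width: 0.996
grasp_force: 0.0
```

```bash
python3 - <<'E'
from h import *
C=get_calibration('wrist');s=state();im=grab_frame('wrist');cv2.imwrite('pics/w2.png',im[...,::-1])
print(s['tool_pos'],s['tool_rot'],C['pose'].round(3).tolist())
print('expect',proj(C,[[.481,.21,.218],[.478,.215,.15],[.556,.2085,.161]]).round(0).tolist())
h=cv2.cvtColor(im,cv2.COLOR_RGB2HSV)
m=cv2.inRange(h,(105,120,40),(130,255,255))
n,l,st,ce=cv2.connectedComponentsWithStats(m)
for i in range(1,n):
    if st[i,4]>150: print(st[i],ce[i].round(1))
E
```

```text
[0.47418685 0.11431828 0.37297133] [-2.72042203e-04  7.34609187e-01  6.78490416e-01 -1.54938478e-04] [[0.997, 0.074, 0.023, 0.479], [-0.078, 0.958, 0.276, 0.184], [-0.001, -0.277, 0.961, 0.494], [0.0, 0.0, 0.0, 1.0]]
expect [[324.0, 58.0], [320.0, 60.0], [408.0, 60.0]]
[313  32  18  57 837] [321.2  60.1]
[623  90  17  44 391] [630.2 111.1]
[471 163  18  16 216] [479.4 170. ]
```

View pics/w2.png

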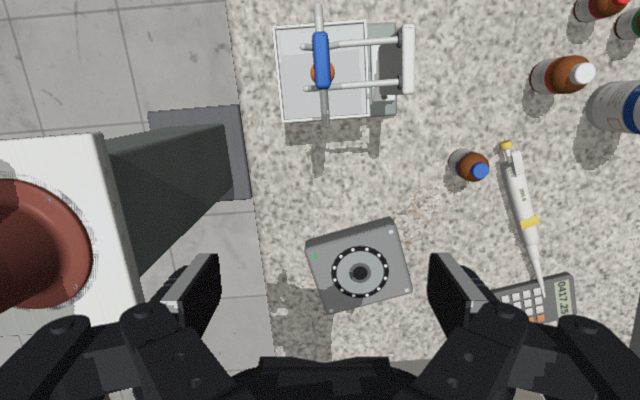

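Tab in the wrist view: columns 313–331, rows 32–89. Bar from (319,5) to (324,125), upright top around (408,60). I'll compute the yaw from the tab, bar and upright on their known planes.

```bash
python3 - <<'E'
from h import *
C=get_calibration('wrist')
def yaw(a,b,z):
    P=onz(C,[a,b],z);d=P[0]-P[1];return P.round(4).tolist(),np.degrees(np.arctan2(-d[0],d[1])).round(1)
print('bar',yaw((319,5),(324.5,125),.15))
print('upr',yaw((407.5,27),(406,92),.161))
print('rim near',(lambda P:np.degrees(np.arctan2(P[1,1]-P[0,1],P[1,0]-P[0,0])))(onz(C,[(282,122),(369,118)],.067)))
print('rim far',(lambda P:np.degrees(np.arctan2(P[1,1]-P[0,1],P[1,0]-P[0,0])))(onz(C,[(274,26),(367,20)],.067)))
im=cv2.imread('pics/w2.png');h=cv2.cvtColor(im,cv2.COLOR_BGR2HSV)
m=cv2.inRange(h,(105,120,40),(130,255,255))[25:95,305:340]
r,c=np.nonzero(m);r+=25;c+=305
rr=np.arange(38,84);cc=np.array([[c[r==k].min(),c[r==k].max()] for k in rr])
f=[np.polyfit(rr,cc[:,i],1) for i in(0,1)]
print(f)
for i in (0,1): print(yaw((np.polyval(f[i],36)+i,36),(np.polyval(f[i],86)+i,86),.218))
print('window',onz(C,(360,271.5),.04), 'tip rows')
crop=cv2.resize(im[0:130,260:420],None,fx=4.5,fy=4.5,interpolation=cv2.INTER_CUBIC);cv2.imwrite('pics/w2c.png',crop)
E
```

```text
bar ([[0.4808, 0.2592, 0.15], [0.4774, 0.1546, 0.15]], np.float64(-1.8))
upr ([[0.5562, 0.2335, 0.161], [0.5542, 0.1792, 0.161]], np.float64(-2.2))
rim near -1.946324808031148
rim far -1.1841153458158717
[array([6.1239593e-02, 3.1040370e+02]), array([6.57415973e-02, 3.24326981e+02])]
([[0.4742, 0.2243, 0.218], [0.4735, 0.1895, 0.218]], np.float64(-1.2))
([[0.4851, 0.2234, 0.218], [0.485, 0.1886, 0.218]], np.float64(-0.3))
window [[ 0.51164635 -0.06602582  0.04      ]] tip rows
```

View pics/w2c.png

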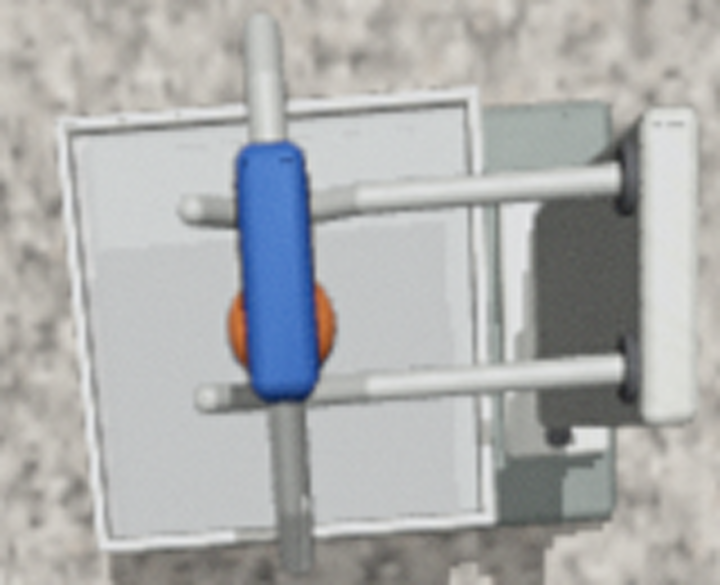

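Yaw is about -1.7° and the tab centre is at (0.479,0.207). The tool needs a twist of -0.5 (units), then +92 mm in x, +2 mm in y and 174 mm down.

Emit:
apply_moves --targets '[{"translation":[0,0,0],"twist":-0.5,"hand":1},{"translation":[0.45,0.01,0],"twist":0,"hand":1},{"translation":[0.475,0.013,0],"twist":0,"hand":1},{"translation":[0,0,0.4],"twist":0,"hand":1},{"translation":[0,0,0.45],"twist":0,"hand":1},{"translation":[0,0,0.35],"twist":0,"hand":1},{"translation":[0,0,0.2],"twist":0,"hand":1},{"translation":[0,0,0.1],"twist":0,"hand":1}]'

```text
time: 5.8
tool_pos: [0.4783, 0.2032, 0.2203]
tool_rot: [-0.001, 0.719, 0.695, -0.002]
contact_force: [0.5, -0.0, 0.3]
gripper_width: 1.003
grasp_force: 0.0
```

Emit:
apply_moves --targets '[{"translation":[0,0,0.1],"twist":0,"hand":1},{"translation":[0,0,0.14],"twist":0,"hand":1},{"translation":[0,0,0],"twist":0,"hand":1}]'

```text
time: 6.1
tool_pos: [0.4784, 0.2047, 0.1979]
tool_rot: [-0.0, 0.718, 0.696, -0.001]
contact_force: [-0.0, 0.5, 0.3]
gripper_width: 0.999
grasp_force: 0.0
```

```bash
python3 - <<'E'
from h import *
s=state();print(s['tool_pos'],s['tool_rot'],s['contact_force'])
im=grab_frame('wrist');cv2.imwrite('pics/w3.png',im[...,::-1])
E
```

```text
[0.47844971 0.20471933 0.19787919] [-4.87510203e-04  7.18243135e-01  6.95791370e-01 -9.64649639e-04] [-0.01779634  0.45401153  0.29181028]
```

View pics/w3.png

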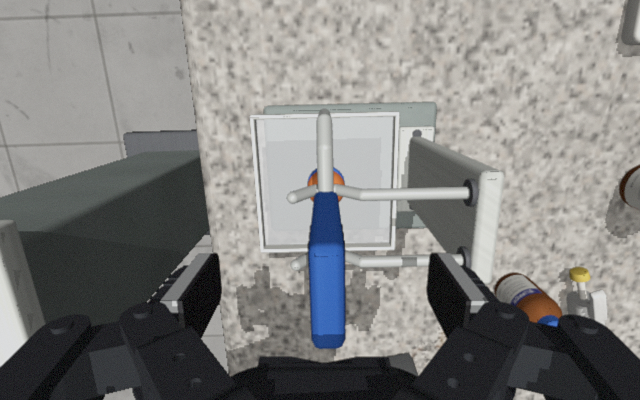

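The tab, columns 311–344, lies between the pads (inner edges 218 and 430) and the axes are aligned. I'll close.

Emit:
apply_moves --targets '[{"translation":[0,0,0],"twist":0,"hand":0.6},{"translation":[0,0,0],"twist":0,"hand":0.4},{"translation":[0,0,0],"twist":0,"hand":0.25},{"translation":[0,0,0],"twist":0,"hand":0.15},{"translation":[0,0,0],"twist":0,"hand":0},{"translation":[0,0,0],"twist":0,"hand":0},{"translation":[0,0,0],"twist":0,"hand":0},{"translation":[0,0,0],"twist":0,"hand":0}]'

```text
time: 6.95
tool_pos: [0.4791, 0.2053, 0.1996]
tool_rot: [0.0, 0.718, 0.696, 0.0]
contact_force: [-0.4, -0.2, 2.0]
gripper_width: 0.133
grasp_force: 58.6
```

Emit:
apply_moves --targets '[{"translation":[0,0,0],"twist":0,"hand":0},{"translation":[0,0,0],"twist":0,"hand":0},{"translation":[0,0,0],"twist":0,"hand":0},{"translation":[0,0,0],"twist":0,"hand":0},{"translation":[0,0,0],"twist":0,"hand":0}]'

```text
time: 7.45
tool_pos: [0.4791, 0.2053, 0.1995]
tool_rot: [0.0, 0.718, 0.696, 0.0]
contact_force: [0.0, -0.3, 3.2]
gripper_width: 0.133
grasp_force: 58.8
```

Gripped with 58 N at 0.133, which fits the 12 mm tab. Now a gentle 35 mm lift.

Emit:
apply_moves --targets '[{"translation":[0,0,-0.02],"twist":0,"hand":0},{"translation":[0,0,-0.04],"twist":0,"hand":0},{"translation":[0,0,-0.05],"twist":0,"hand":0},{"translation":[0,0,-0.06],"twist":0,"hand":0},{"translation":[0,0,-0.06],"twist":0,"hand":0},{"translation":[0,0,-0.05],"twist":0,"hand":0},{"translation":[0,0,-0.04],"twist":0,"hand":0},{"translation":[0,0,-0.03],"twist":0,"hand":0}]'

```text
time: 8.25
tool_pos: [0.479, 0.2053, 0.2349]
tool_rot: [0.0, 0.718, 0.696, 0.0]
contact_force: [-0.6, -0.7, -1.3]
gripper_width: 0.13
grasp_force: 58.3
```

```bash
python3 - <<'E'
from h import *
s=state();print(s['tool_pos'],s['contact_force'],s['ft_torque'],s['gripper_width'])
a=grab_frame('wrist');b=grab_frame('side')
b=cv2.resize(b[155:285,285:385],None,fx=3.077,fy=3.077,interpolation=cv2.INTER_CUBIC)
m=np.hstack([a[:,140:],b[:400]]);cv2.imwrite('pics/l1.png',cv2.resize(m,(800,int(m.shape[0]*800/m.shape[1])))[...,::-1])
E
```

```text
[0.47901834 0.20533986 0.23488374] [-0.55324085 -0.68296024 -1.27735115] [ 0.00014506 -0.00661708 -0.02183669] 0.13047587397612212
```

View pics/l1.png

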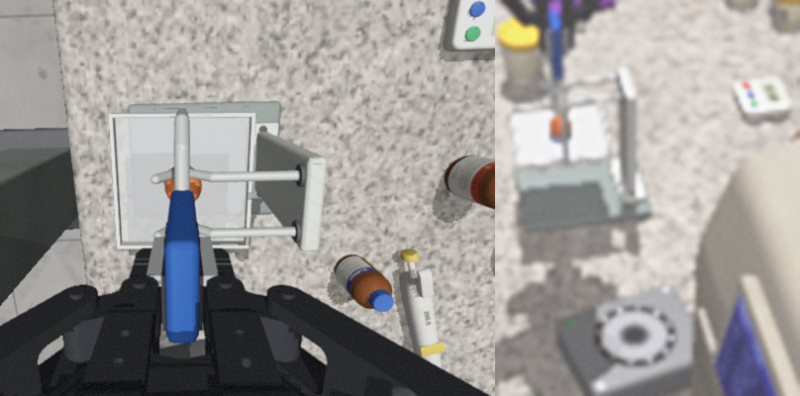

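The tray hangs clear and level with the ball in its ring: wrist crop (183,185), side crop (560,128). Now out along the stand's -x, then sideways.

Emit:
apply_moves --targets '[{"translation":[0,-0.04,0],"twist":0,"hand":0},{"translation":[0,-0.08,0],"twist":0,"hand":0},{"translation":[0,-0.12,0],"twist":0,"hand":0},{"translation":[0,-0.15,0],"twist":0,"hand":0},{"translation":[0,-0.17,0],"twist":0,"hand":0},{"translation":[0,-0.16,0],"twist":0,"hand":0},{"translation":[0,-0.12,0],"twist":0,"hand":0},{"translation":[0,-0.08,0],"twist":0,"hand":0}]'

```text
time: 9.15
tool_pos: [0.3856, 0.2082, 0.2341]
tool_rot: [-0.0, 0.718, 0.696, 0.0]
contact_force: [0.8, 0.5, -1.2]
gripper_width: 0.133
grasp_force: 58.5
```

Emit:
apply_moves --targets '[{"translation":[-0.03,-0.03,0],"twist":0,"hand":0},{"translation":[-0.07,0,0],"twist":0,"hand":0},{"translation":[-0.11,0,0],"twist":0,"hand":0},{"translation":[-0.15,0,0],"twist":0,"hand":0},{"translation":[-0.18,0,0],"twist":0,"hand":0},{"translation":[-0.2,0,0],"twist":0,"hand":0},{"translation":[-0.2,0,0],"twist":0,"hand":0},{"translation":[-0.2,0,0],"twist":0,"hand":0}]'

```text
time: 9.95
tool_pos: [0.3806, 0.0926, 0.2344]
tool_rot: [0.0, 0.718, 0.696, -0.0]
contact_force: [0.6, -0.2, -2.4]
gripper_width: 0.137
grasp_force: 58.5
```

Emit:
apply_moves --targets '[{"translation":[-0.2,0.04,0],"twist":0,"hand":0},{"translation":[-0.2,0.08,0],"twist":0,"hand":0},{"translation":[-0.2,0.12,0],"twist":0,"hand":0},{"translation":[-0.2,0.16,0],"twist":0,"hand":0},{"translation":[-0.2,0.18,0],"twist":0,"hand":0},{"translation":[-0.18,0.18,0],"twist":0,"hand":0},{"translation":[-0.15,0.17,0],"twist":0,"hand":0},{"translation":[-0.11,0.15,0],"twist":0,"hand":0}]'

```text
time: 10.75
tool_pos: [0.4845, -0.0553, 0.2342]
tool_rot: [0.0, 0.719, 0.695, -0.0]
contact_force: [0.2, 0.7, -2.1]
gripper_width: 0.135
grasp_force: 58.5
```

Emit:
apply_moves --targets '[{"translation":[-0.07,0.12,0],"twist":0,"hand":0},{"translation":[-0.04,0.09,0],"twist":0,"hand":0},{"translation":[-0.01,0.05,0],"twist":0,"hand":0},{"translation":[0,0.02,0],"twist":0,"hand":0},{"translation":[0,0,0],"twist":0,"hand":0},{"translation":[0,0,0],"twist":0,"hand":0},{"translation":[0,0,0],"twist":0,"hand":0},{"translation":[0,0,0],"twist":0,"hand":0}]'

```text
time: 11.55
tool_pos: [0.5113, -0.0656, 0.2344]
tool_rot: [0.0, 0.718, 0.696, 0.0]
contact_force: [0.1, 0.2, -1.9]
gripper_width: 0.132
grasp_force: 58.5
```

```bash
python3 - <<'E'
from h import *
s=state();print(s['time'],s['tool_pos'],s['tool_rot'],s['contact_force'],s['gripper_width'])
C=get_calibration('wrist')
t=s['tool_pos'];print('tip px of corners expected',proj(C,[[t[0]+a,t[1]+b,.102] for a in(-.053,.053) for b in(-.053,.053)]).round(0).tolist(),'win',proj(C,[[.512,-.066,.04]]))
a=grab_frame('wrist');b=grab_frame('side')
b=cv2.resize(b[155:311,265:385],None,fx=2.564,fy=2.564,interpolation=cv2.INTER_CUBIC)
m=np.hstack([a[:,140:],b[:400]]);print(m.shape);cv2.imwrite('pics/l2.png',m[:,:800,::-1])
E
```

```text
11.55 [ 0.51130528 -0.06561895  0.23439326] [7.00278624e-05 7.17873116e-01 6.96173960e-01 3.47241266e-05] [ 0.06482177  0.23032424 -1.91656623] 0.13203733327221048
tip px of corners expected [[260.0, 257.0], [248.0, 122.0], [393.0, 254.0], [397.0, 117.0]] win [[325.08559009 174.05342071]]
(400, 808, 3)
```

View pics/l2.png

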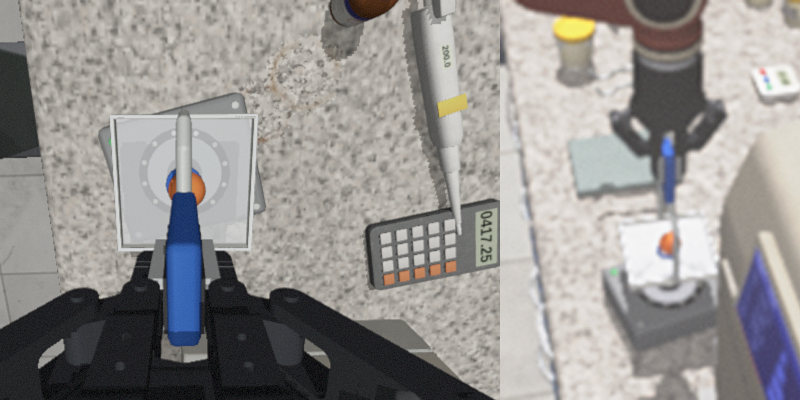

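The tray is over the window with the ball in its pocket and the ring showing through the clear floor. Tray corners sit about 5 px (about 3 mm) high in the wrist view, which means +y. I'll trim 3 mm and let it settle.

Emit:
apply_moves --targets '[{"translation":[-0.01,0,0],"twist":0,"hand":0},{"translation":[-0.015,0,0],"twist":0,"hand":0},{"translation":[0,0,0],"twist":0,"hand":0},{"translation":[0,0,0],"twist":0,"hand":0},{"translation":[0,0,0],"twist":0,"hand":0},{"translation":[0,0,0],"twist":0,"hand":0},{"translation":[0,0,0],"twist":0,"hand":0},{"translation":[0,0,0],"twist":0,"hand":0}]'

```text
time: 12.45
tool_pos: [0.5114, -0.0683, 0.2343]
tool_rot: [0.0, 0.718, 0.696, 0.0]
contact_force: [0.3, -0.5, -1.7]
gripper_width: 0.133
grasp_force: 58.5
```

```bash
python3 - <<'E'
from plant import *
s=state();print(s['tool_pos'],s['grasp_force']);print(job_done())
E
```

```text
[ 0.51143991 -0.06834235  0.23430763] 58.52269649505615
the job is handed in; nothing more can be done
None
```

I handed the job in at about 12.5 s: the tray is held still and looks level, centred over the inspection window to within a few mm, its underside about 5 cm above the glass; the last picture, before a final 2.5 mm trim, showed the ball in its pocket.

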